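Pin the sprung clamp arm open

ROBOT

A 6-joint arm with a two-finger parallel gripper is mounted at the origin on the work surface. World frame = base frame: x ahead of the robot, y to its left, z up, the work surface at z = 0. Lengths are in m, angles in rad, forces in N, time in s.
With the tool pointing down it reaches from about 0.275 to 0.75 m from the base axis. Payload 10.2 kg.
Tool frame: the origin (TCP) lies midway between the tips of the shut fingers; the grasp point (between the pads) lies 19 mm behind it (env.hold_point_z is the distance from the TCP to the grasp point, in m); x points along the fingers, z is the direction in which the jaws open and shut, and the axes are right-handed (so a half turn about x gives the same grasp; the last joint's range is limited). The gripper opens to 85 mm and grips with 20 to 120 N. Pads are 22 mm wide; open, the fingers measure 114 mm over their backs; the gripper's body (76 mm by 85 mm) begins 54 mm behind the grasp point. The pads swing forward as they close: fully open they stand 13 mm farther back than shut.
Start: joints at [0.956, 0.313, 1.498, -0, 1.331, -0.223], TCP at [0.2, 0.485, 0.231] pointing down, gripper open.
Joint ranges: [-2.94, 2.94], [-0.97, 2.17], [0.19, 2.56], [-1.23, 4.37], [0.02, 3.11], [-2.88, 2.88]. Speed limits (rad/s): [2.39, 2.39, 3.01, 3.14, 3.14, 3.14].

INTERFACE

Orientations are given as a unit quaternion [x, y, z, w].
In Python, from bench import env, kinematics, monitor, eyes, job gives the robot as it stands. The module is installed in compiled form; this text tells all that it offers. Calls block until the motion is done:
- env.reach(position, orientation): joint-space move of the TCP to a pose.
- env.movel(position, velocity=0.15, frame=None, guard=None): straight line of the TCP; frame=None keeps the orientation; velocity is the mean speed in m/s. With guard (N) it stops when the force on the tool has changed by that much, and returns True; else False.
- env.set_joints(angles): joint-space move.
- env.release() and env.close_gripper(effort=None): open the fingers fully, or close them until they stop; effort is the grip in N (None keeps the last).
- env.hold(seconds).
- kinematics.ik(position, orientation): joint angles nearest the present ones, or None.
- monitor.sense(): the state.
- eyes.grab_frame(name): name is "scene" or "top" or "wrist"; returns a dict with "frame" (400x640x3 uint8, red, green, blue), "mtx" (3x3 intrinsics, pixels), "view" (4x4, takes a point from world to camera coordinates). Camera axes: x right, y down, z forward; pixel columns grow to the right and rows downward; lengths in m; the calibration is good to about 2 mm. A picture is of the moment at which its call begins. There is no depth.
A pose or a line that the arm cannot do raises env.MotionError and nothing moves.
- job.hand_in(): hands the job in, once; it reports no verdict.
The state is a dict: "clock": time; "joints": joint angles; "qvel": joint speeds; "joint_efforts": joint torques, N m; "position": TCP position; "ee_rot": TCP orientation; "contact_force": force on the tool from outside, world axes, zero at the start; "ft_torque": the same for the moment, N m; "finger_gap": opening from 0.0 (shut) to 1.0 (fully open).
Only numpy, scipy, OpenCV 4.12 (cv2) and the standard library are available. Lean on these libraries where they do the work, as an engineer would, in place of code of your own. Each camera call takes 0.05 s, during which the arm holds its last target.

TASK

The sprung clamp arm of the dismantling fixture is closed on a scrap drive casing. Take the hold-open pin (the one with the flat grip) out of the tool stand, swing the arm back off the casing against its spring, and set the pin fully home and upright in the hole in the fixture plate, so that the arm rests against the pin and stays open when you let go. Do not let the arm snap back shut, and leave the casing in its nest and the driver in the stand.

Things in the scene. Friction and masses are not known exactly. Their poses are not given: they have to be found in the camera images.
- fixture: Fixed grey base plate, 280 (x) x 250 (y) x 36 mm high; origin at the centre of its underside, on the bench; its x axis points away from the robot at yaw 0. The casing lies on its -x half between 10 mm high rails; the arm lies on the +x side of the casing and opens towards fixture +x.
- gap (a point): Point on the plate's top face midway in the 41 mm wide gap (along fixture x) between the casing and the closed arm, level in fixture y with the hole and 84 mm before it. The pin's shank can go down here; moved from here straight along fixture +x to the hole it meets only the arm.
- fixture_hole (a point): Centre of the mouth of the only hole in the plate's top face, 68 mm in x and 4 mm in y from the fixture's origin, 36 mm above the bench. Round, 18 mm wide, 30 mm deep, blind, mouth slightly chamfered. With the arm closed it lies in the open beyond the arm. Axes as the fixture's.
- clamp_pivot (a point): Pivot of the clamp arm at the plate's top face, 15 mm in x and -105 mm in y from the fixture's origin. Axes as the fixture's; the pivot is vertical and carries a coil spring, 50 mm high.
- clamp_arm (a joint): Swing of the arm, rad: 0 closed (lying along fixture +y from the pivot, jaw at the casing), growing as it opens towards fixture +x, stop at 0.95. Straight steel bar 22 mm wide, from 3 to 27 mm above the plate, 200 mm long. Its spring always drives it shut (0.36 N m closed, 0.60 N m at 0.6 rad). With the pin in the hole, on the casing's side of the arm, it rests on the shank at about 0.6.
- clamp_jaw (a point): Top of the jaw block, which stands out 39 mm from the bar's side towards the casing, 182 mm along the arm from the pivot; rubber-faced, as high as the bar.
- pin_grip (a point): Centre of the flat grip of the loose steel hold-open pin (0.15 to 0.31 kg). The grip is a block 44 (x) x 24 (y) x 40 mm (z): take it across its 24 mm, along its y. Under it a round shank 14 mm wide, 76 mm long points down (-z); its end lies 96 mm below this point. It starts upright in one of the stand's two holes.
- pin_tip (a point): Centre of the lower end of the pin's shank (slightly chamfered). Starts 15 mm above the bench; fully home in the fixture's hole it is 6 mm above the bench.
- stand: Fixed dark steel tool stand, 170 (x) x 75 (y) x 60 mm high, origin at the centre of its underside, with two upright 17 mm holes 45 mm deep at x = -45 and +45 mm: one holds the pin, the other the driver. It stands to the left or the right of the fixture.
- driver_grip (a point): Middle of the round black handle (30 mm across, 80 mm long) of a loose driver standing in the stand's other hole; its top lies 161 mm above the bench. Leave it there.
- casing_center (a point): Centre of the loose scrap drive casing, aluminium, 86 x 120 x 30 mm, lying in the fixture; its top is 66 mm above the bench. Leave it there.
- tub: Fixed grey tub of scrap, 140 x 120 x 60 mm, heaped to 75 mm, on the side opposite the stand; origin at the centre of its underside.
There are look-alikes about, which are no part of the job. What is meant by the part that bears pin_grip is not green or turquoise, and is the smaller of those in its own colour.

How it is judged:
By the outcome, as a careful person would: the job done as asked, in the order asked, and still so for the second after the job is handed in, with the robot touching nothing.
It also fails if it takes over 45 s, if anything falls off the work surface, if the arm or the gripper's body presses on something with over 40 N, if the wrist force passes 120 N, or if a joint passes its speed limit or range.

## Working session

There is one attempt and no reset: what is moved stays moved. The work goes in short steps, each a Python script; the robot and the scene stay as the last script left them, time stands still between calls to the robot, and variables do not carry over. Pictures are saved under pics/ and viewed, and the job is handed in when it is done.

```bash
mkdir -p pics; python3 - <<'E'
from bench import env, kinematics, monitor, eyes, job
import cv2, numpy as np, pickle
np.set_printoptions(precision=4,suppress=True)
d={}
for n in ["scene","top","wrist"]:
    f=eyes.grab_frame(n); d[n]=f
    cv2.imwrite(f"pics/{n}0.png",f["frame"][:,:,::-1])
    print(n,f["mtx"],f["view"])
pickle.dump(d,open("f0.pkl","wb"))
print(monitor.sense(),env.hold_point_z)
E
```

```text
scene [[455.7271   0.     316.4784]
 [  0.     455.7271 204.6356]
 [  0.       0.       1.    ]] [[ 0.6397  0.7685 -0.0136 -0.3797]
 [ 0.4076 -0.3542 -0.8417 -0.1152]
 [-0.6516  0.5329 -0.5398  1.4188]
 [ 0.      0.      0.      1.    ]]
top [[426.3763   0.     323.2959]
 [  0.     426.3763 201.0941]
 [  0.       0.       1.    ]] [[ 0.0188 -0.9998  0.0019  0.0463]
 [-0.9831 -0.0188 -0.1819  0.5009]
 [ 0.1819  0.0015 -0.9833  1.2649]
 [ 0.      0.      0.      1.    ]]
wrist [[313.5748   0.     321.3409]
 [  0.     313.5748 199.3545]
 [  0.       0.       1.    ]] [[ 0.3821  0.9241 -0.0013 -0.5239]
 [ 0.8802 -0.3635  0.305  -0.039 ]
 [ 0.2814 -0.1176 -0.9524  0.3793]
 [ 0.      0.      0.      1.    ]]
{'clock': 0.15, 'joints': array([ 0.9556,  0.3133,  1.4982, -0.    ,  1.331 , -0.2234]), 'qvel': array([ 0.0002, -0.001 , -0.0041,  0.0005, -0.0012, -0.0003]), 'joint_efforts': array([  0.0018, -41.2373, -25.9796,  -0.0002,   0.0033,   0.    ]), 'position': array([0.2004, 0.4851, 0.2309]), 'ee_rot': array([-0.3932,  0.5881,  0.393 ,  0.5874]), 'contact_force': array([0.1395, 0.0152, 0.1892]), 'ft_torque': array([-0.0696, -0.0347, -0.0028]), 'finger_gap': 1.0019694997686996} 0.0187
```

View pics/scene0.png

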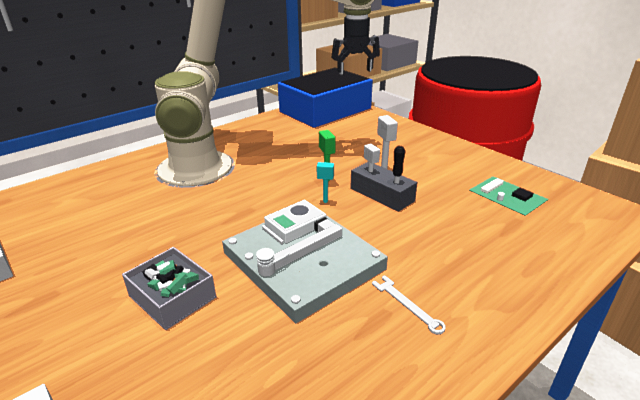

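View pics/top0.png

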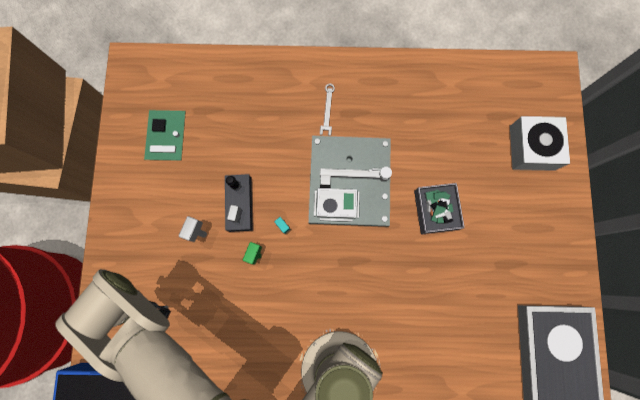

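View pics/wrist0.png

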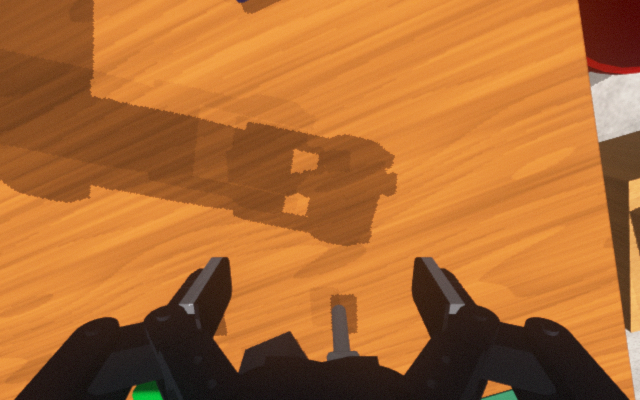

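The scene view shows a smaller grey pin in the stand (372,153) beside the black driver (398,165). The larger grey look-alike is at (387,128), with green and cyan ones at (327,143) and (325,172). In the top view the fixture is at about (350,180) with its hole at (349,158), the stand at (238,203) with the pin grip at (233,213), and the tub at (439,208). Next I'll zoom in.

```bash
python3 - <<'E'
import cv2,pickle
d=pickle.load(open("f0.pkl","rb"))
t=d["top"]["frame"][:,:,::-1]
cv2.imwrite("pics/topz.png",cv2.resize(t[130:240,300:400],None,fx=5.4,fy=5.4,interpolation=cv2.INTER_CUBIC))
cv2.imwrite("pics/topz2.png",cv2.resize(t[165:245,170:270],None,fx=7,fy=7,interpolation=cv2.INTER_CUBIC))
s=d["scene"]["frame"][:,:,::-1]
cv2.imwrite("pics/scz.png",cv2.resize(s[110:220,340:430],None,fx=5.4,fy=5.4,interpolation=cv2.INTER_CUBIC))
E
```

```text
(no output)
```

View pics/topz.png

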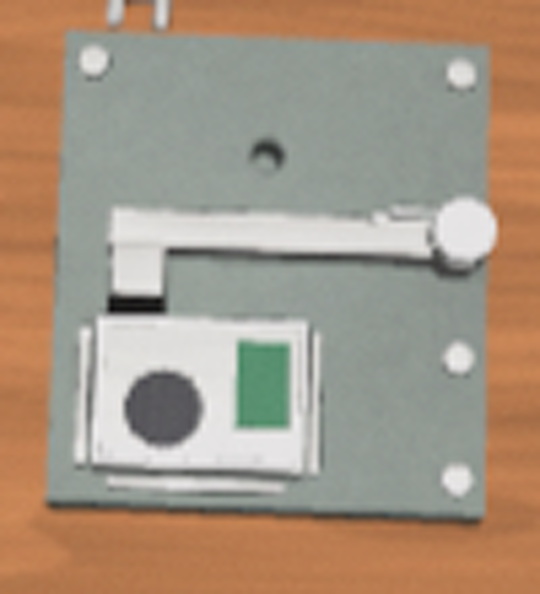

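View pics/topz2.png

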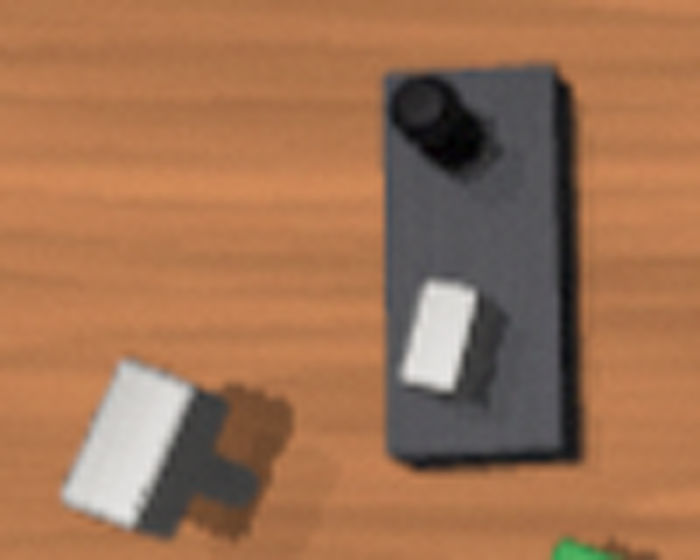

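View pics/scz.png

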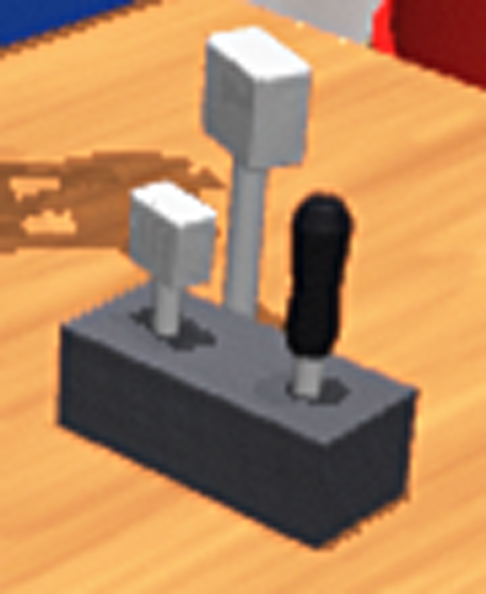

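```bash
cat > h.py <<'E'
import numpy as np, cv2
np.set_printoptions(precision=4,suppress=True)
def ray(f,uv,z):
    V=f["view"];R=V[:3,:3];c=-R.T@V[:3,3]
    d=R.T@np.linalg.inv(f["mtx"])@np.array([uv[0],uv[1],1.])
    return c+d*(z-c[2])/d[2]
def proj(f,p):
    q=f["view"]@np.append(p,1);u=f["mtx"]@q[:3];return u[:2]/u[2]
def unz(uv,off,k): return [(uv[0]+.5)/k-.5+off[0],(uv[1]+.5)/k-.5+off[1]]
E
python3 - <<'E'
import pickle
from h import *
d=pickle.load(open("f0.pkl","rb"));t=d["top"]
P=np.array([ray(t,unz(c,(170,165),7),.131) for c in [(425,281),(477,288),(455,394),(401,378)]])
print("grip",P[:,:2],P.mean(0)); e=(P[0]+P[1]-P[2]-P[3])/2;w=(P[0]+P[3]-P[1]-P[2])/2; print(np.hypot(*e[:2]),np.hypot(*w[:2]),np.arctan2(e[1],e[0]))
Q=np.array([ray(t,unz(c,(300,130),5.4),.036) for c in [(68,33),(490,46),(485,515),(48,500)]])
c=Q.mean(0);e=(Q[0]+Q[1]-Q[2]-Q[3])/2;w=(Q[0]+Q[3]-Q[1]-Q[2])/2
ya=np.arctan2(e[1],e[0]);yb=np.arctan2(w[1],w[0])-np.pi/2
print("fix",Q[:,:2],c,np.hypot(*e[:2]),np.hypot(*w[:2]),ya,yb)
y=(ya+yb)/2
print("hole pred",c[:2]+[[np.cos(y),-np.sin(y)],[np.sin(y),np.cos(y)]]@np.array([.068,.004]))
print("hole meas",ray(t,unz((267,155),(300,130),5.4),.036))
S=np.array([ray(t,unz(c,(170,165),7),.060) for c in [(387,73),(553,66),(562,450),(388,455)]])
print("stand",S[:,:2],S.mean(0))
E
```

```text
grip [[0.4686 0.3219]
 [0.4661 0.3005]
 [0.4222 0.307 ]
 [0.4283 0.3294]] [0.4463 0.3147 0.131 ]
0.04261977952641871 0.022305516301398886 -0.16424290660111218
fix [[ 0.7131  0.0952]
 [ 0.7099 -0.1539]
 [ 0.4312 -0.1483]
 [ 0.4351  0.1   ]] [ 0.5723 -0.0267  0.036 ] 0.2783676714600803 0.24874475452382783 -0.01866492741521515 -0.014128862570417677
hole pred [ 0.6404 -0.0238]
hole meas [ 0.6407 -0.0228  0.036 ]
stand [[0.5731 0.3598]
 [0.5777 0.2872]
 [0.4083 0.2747]
 [0.4048 0.3492]] [0.491  0.3177 0.06  ]
```

```bash
cat >> h.py <<'E'
from scipy.spatial.transform import Rotation as Rn
def quat(a): # tool x down, tool z (jaw axis) at world angle a
    z=np.array([np.cos(a),np.sin(a),0]);x=np.array([0,0,-1.]);y=np.cross(z,x)
    return Rn.from_matrix(np.c_[x,y,z]).as_quat()
def tri(f1,u1,f2,u2):
    P1=f1["mtx"]@f1["view"][:3];P2=f2["mtx"]@f2["view"][:3]
    X=cv2.triangulatePoints(P1,P2,np.array(u1,float).reshape(2,1),np.array(u2,float).reshape(2,1))[:,0];X=X[:3]/X[3]
    return X,proj(f1,X)-u1,proj(f2,X)-u2
E
python3 - <<'E'
import pickle
from h import *
from bench import env,kinematics,monitor
d=pickle.load(open("f0.pkl","rb"));t=d["top"];s=d["scene"]
print("big",tri(t,unz((128,448),(170,165),7),s,unz((258,57),(340,110),5.4)))
print("pin top",tri(t,unz((439,335),(170,165),7),s,unz((173,201),(340,110),5.4)))
for a in [1.407,1.407-np.pi]:
  for p in [(.4463,.3147,.25),(.4463,.3147,.089)]:
    print(a,kinematics.ik(p,quat(a)))
for a in [-.016,np.pi-.016]:
    print(a,kinematics.ik((.6404,-.0238,.08),quat(a)),kinematics.ik((.556,-.0225,.2),quat(a)))
E
```

```text
big (array([0.3954, 0.4299, 0.1605]), array([-0.3997, -0.3932]), array([-0.4574,  0.1191]))
pin top (array([0.4471, 0.3158, 0.1312]), array([-0.3037, -0.278 ]), array([-0.3721,  0.0876]))
1.407 [ 0.3996  0.347   1.4018 -0.      1.3929 -1.0074]
1.407 [ 0.3996  0.5101  1.6075 -0.      1.0239 -1.0074]
-1.734592653589793 [ 0.3996  0.347   1.4018 -0.      1.3929  2.1341]
-1.734592653589793 [ 0.3996  0.5101  1.6075 -0.      1.0239  2.1341]
-0.016 [-0.2196  0.7054  1.2925 -0.      1.1437 -0.2036] [-0.251   0.4067  1.4488 -0.      1.286  -0.235 ]
3.125592653589793 None None
```

```bash
python3 - <<'E'
import pickle
from h import *
from bench import env,kinematics,monitor,eyes
env.reach((.4463,.3147,.23),quat(1.407))
f=eyes.grab_frame("wrist");pickle.dump(f,open("w1.pkl","wb"))
cv2.imwrite("pics/w1.png",f["frame"][:,:,::-1])
print(monitor.sense()["clock"],monitor.sense()["position"],proj(f,(.4463,.3147,.131)))
E
```

```text
1.35 [0.4455 0.3156 0.2301] [321.2518 201.8409]
```

View pics/w1.png

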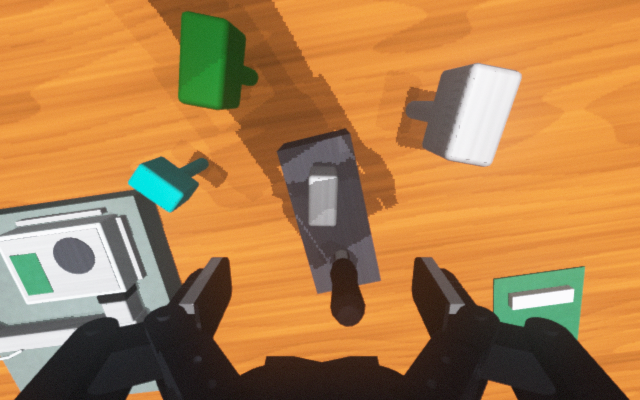

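The grip top is centred at (323,200), and the prediction was (321,202). It lines up with the jaws, with the driver beyond at (345,290). The position is confirmed, so I'll grasp.

```bash
python3 - <<'E'
import pickle
from h import *
from bench import env,kinematics,monitor,eyes
print(env.movel((.4463,.3150,.089),velocity=.12,frame=quat(1.407),guard=15))
env.close_gripper(80)
s=monitor.sense();print(s["clock"],s["position"],s["finger_gap"],s["contact_force"])
for n in ["wrist","scene"]:
    f=eyes.grab_frame(n);cv2.imwrite(f"pics/{n}2.png",f["frame"][:,:,::-1])
    if n=="scene": cv2.imwrite("pics/s2z.png",cv2.resize(f["frame"][80:220,320:450,::-1],None,fx=4,fy=4))
E
```

```text
False
3.2667 [0.4466 0.3152 0.0893] 0.2691332655167469 [1.7422 0.6153 1.8071]
```

View pics/s2z.png

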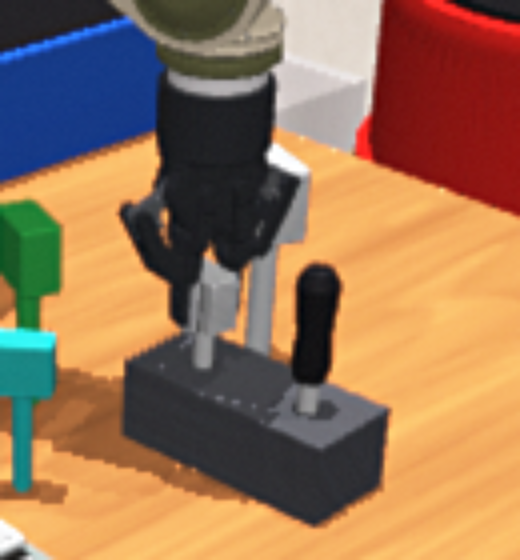

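View pics/wrist2.png

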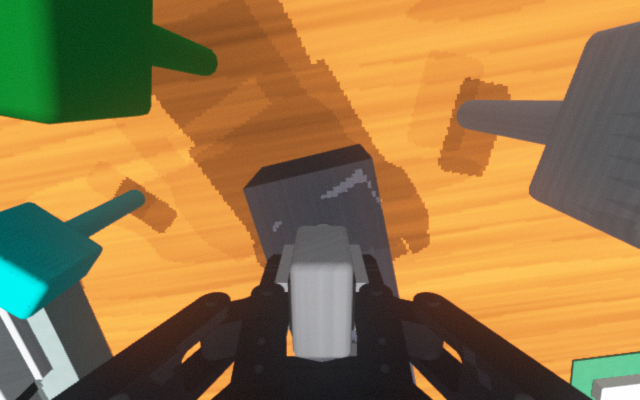

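The pin is gripped (gap 0.27, about 24 mm), with the grip centred between the pads at (322,300). I'll lift it, carry it over the gap and check.

```bash
python3 - <<'E'
import pickle
from h import *
from bench import env,kinematics,monitor,eyes
env.movel((.4463,.3150,.255),velocity=.15)
env.reach((.556,-.0225,.255),quat(-.016))
s=monitor.sense();print(s["clock"],s["position"],s["finger_gap"],s["contact_force"])
d={}
for n in ["top","wrist","scene"]:
    f=eyes.grab_frame(n);d[n]=f;cv2.imwrite(f"pics/{n}3.png",f["frame"][:,:,::-1])
    tip=s["position"]-[0,0,.074]
    print(n,"tip",proj(f,tip),"gripc",proj(f,tip+[0,0,.096]))
pickle.dump(d,open("f3.pkl","wb"))
f=d["scene"]["frame"]
cv2.imwrite("pics/s3z.png",cv2.resize(f[60:260,220:380,::-1],None,fx=3,fy=3))
E
```

```text
5.9583 [ 0.556  -0.0215  0.255 ] 0.270917987860944 [ 0.1087  0.2318 -2.426 ]
top tip [351.5001 173.0411] gripc [354.0062 163.812 ]
wrist tip [321.8954 210.7565] gripc [322.2238 284.9904]
scene tip [295.7927 188.6266] gripc [293.9315 146.5809]
```

View pics/s3z.png

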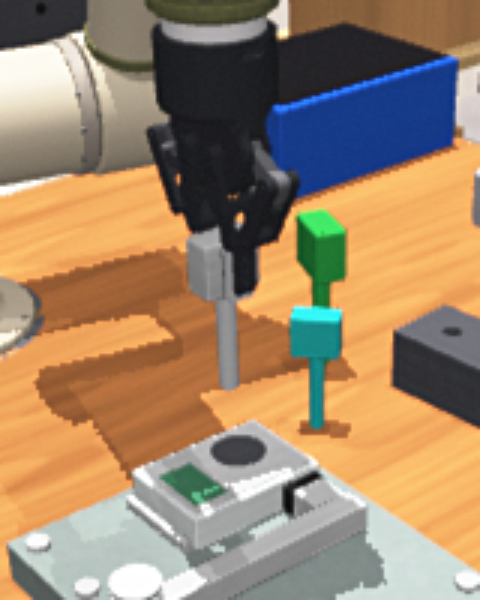

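View pics/wrist3.png

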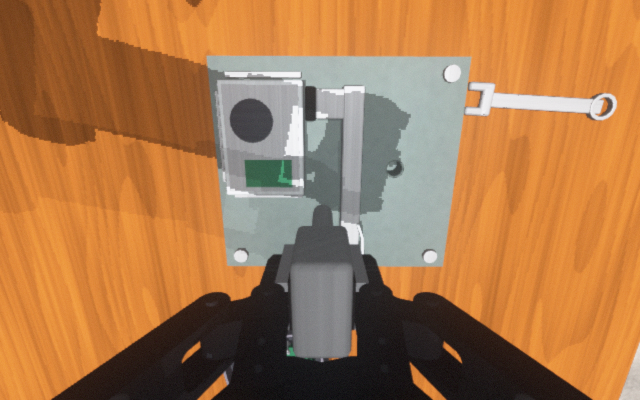

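The pin hangs upright: the tip is at scene (296,187.5) against a predicted (296,189), and at wrist (322,210) as predicted. The wrist view shows the hole at (395,168) and the plate corners, so I'll cross-check the hole position.

```bash
python3 - <<'E'
import pickle
from h import *
d=pickle.load(open("f3.pkl","rb"));w=d["wrist"]
Q=np.array([ray(w,c,.036) for c in [(470,57),(441,267),(227,267),(208,57)]])
c=Q.mean(0);e=(Q[0]+Q[1]-Q[2]-Q[3])/2;v=(Q[0]+Q[3]-Q[1]-Q[2])/2
ya=np.arctan2(e[1],e[0]);yb=np.arctan2(v[1],v[0])-np.pi/2
print(Q,c,np.hypot(*e[:2]),np.hypot(*v[:2]),ya,yb)
y=(ya+yb)/2
R=np.array([[np.cos(y),-np.sin(y)],[np.sin(y),np.cos(y)]])
print("hole pred",c[:2]+R@[.068,.004],"gap",c[:2]+R@[-.016,.004])
print("hole meas",ray(w,(395,168),.036),ray(w,(394,168),.036))
for n,b in [("wrist",(375,150,415,190)),("scene",(300,245,345,285)),("top",(335,145,365,172))]:
    g=cv2.cvtColor(d[n]["frame"][b[1]:b[3],b[0]:b[2]],cv2.COLOR_RGB2GRAY)
    k=8;z=cv2.resize(g,None,fx=k,fy=k,interpolation=cv2.INTER_CUBIC);cv2.imwrite(f"pics/hole_{n}.png",z)
    m=(z<np.median(z)*.72).astype(np.uint8)
    cs,_=cv2.findContours(m,cv2.RETR_EXTERNAL,cv2.CHAIN_APPROX_NONE)
    for q in cs:
        if cv2.contourArea(q)>300:
            x,yy,ww,hh=cv2.boundingRect(q);u=unz((x+ww/2,yy+hh/2),b[:2],k);print(n,u,ww/k,hh/k,ray(d[n],u,.036))
E
python3 -c "
import cv2,numpy as np
a=[cv2.resize(cv2.imread(f'pics/hole_{n}.png'),(260,260)) for n in ['wrist','scene','top']]
cv2.imwrite('pics/holes.png',np.hstack(a))"
```

```text
[[ 0.7139  0.0963  0.036 ]
 [ 0.709  -0.1535  0.036 ]
 [ 0.4313 -0.1497  0.036 ]
 [ 0.4377  0.1001  0.036 ]] [ 0.573  -0.0267  0.036 ] 0.2770040279297153 0.24983881895248414 -0.013837407527359168 -0.02266381452638666
hole pred [ 0.641 -0.024] gap [ 0.557  -0.0224]
hole meas [ 0.6417 -0.0219  0.036 ] [ 0.6406 -0.0218  0.036 ]
wrist [393.875, 167.6875] 15.625 15.75 [ 0.6404 -0.0215  0.036 ]
scene [341.9375, 282.9375] 5.25 3.25 [ 0.7142 -0.0332  0.036 ]
scene [322.0625, 257.0] 45.0 24.875 [ 0.6257 -0.0105  0.036 ]
top [349.5625, 154.8125] 30.0 20.5 [ 0.6522 -0.0244  0.036 ]
```

View pics/holes.png

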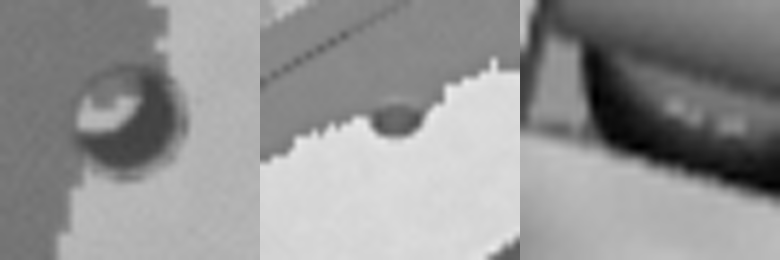

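```bash
python3 - <<'E'
import pickle
from h import *
from bench import env,kinematics,monitor,eyes
d=pickle.load(open("f3.pkl","rb"))
print("scene hole",ray(d["scene"],(323.3,262.7),.036))
s=monitor.sense();off=np.array([0,0,0.])
env.movel((.557,-.0225,.17),velocity=.15,frame=quat(-.016))
print(env.movel((.557,-.0225,.118),velocity=.08,guard=10))
s=monitor.sense();print(s["clock"],s["position"],s["finger_gap"],s["contact_force"])
for n in ["scene","wrist"]:
    f=eyes.grab_frame(n);d[n]=f;cv2.imwrite(f"pics/{n}4.png",f["frame"][:,:,::-1])
cv2.imwrite("pics/s4z.png",cv2.resize(d["scene"]["frame"][120:320,210:400,::-1],None,fx=3,fy=3))
E
```

```text
scene hole [ 0.642  -0.0208  0.036 ]
False
7.625 [ 0.5573 -0.0226  0.1185] 0.27392624681333266 [-0.4465 -0.0102 -2.5421]
```

View pics/s4z.png

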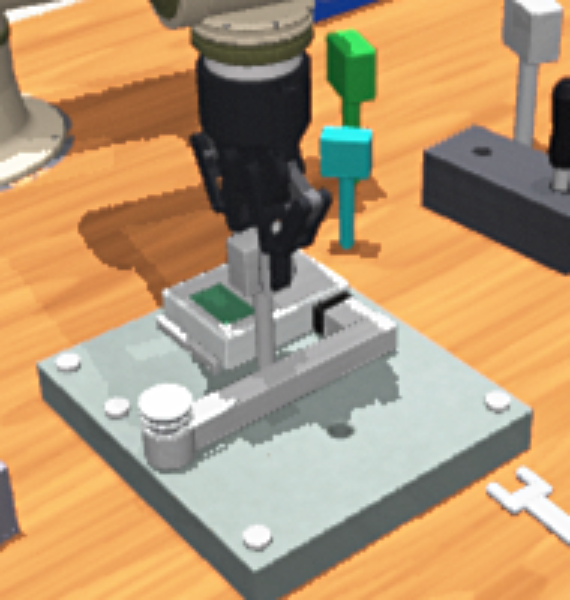

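View pics/wrist4.png

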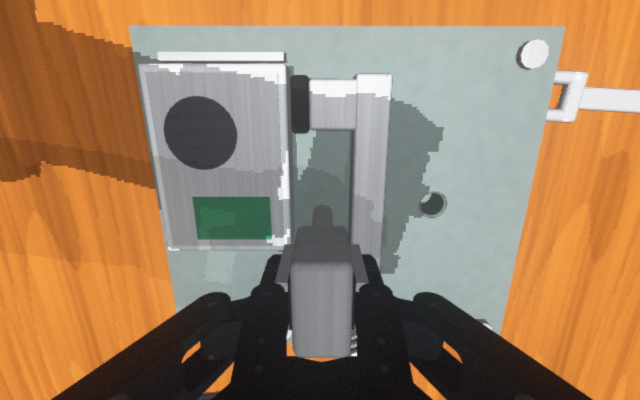

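The shank is down in the gap between casing and arm: scene crop (266,360), wrist (322,212), with the hole at (433,204). Now I'll sweep the arm open.

```bash
python3 - <<'E'
import pickle
from h import *
from bench import env,kinematics,monitor,eyes
print(env.movel((.6412,-.0232,.118),velocity=.06))
env.hold(.2)
s=monitor.sense();print(s["clock"],s["position"],s["finger_gap"],s["contact_force"],s["ft_torque"])
d={}
for n in ["scene","wrist"]:
    f=eyes.grab_frame(n);d[n]=f;cv2.imwrite(f"pics/{n}5.png",f["frame"][:,:,::-1])
    print(n,proj(f,s["position"]-[0,0,.074]),proj(f,s["position"]+[0,0,.022-.020]),"hole",proj(f,(.641,-.0225,.036)))
pickle.dump(d,open("f5.pkl","wb"))
cv2.imwrite("pics/s5z.png",cv2.resize(d["scene"]["frame"][150:310,240:400,::-1],None,fx=3.7,fy=3.7))
cv2.imwrite("pics/w5z.png",cv2.resize(d["wrist"]["frame"][160:300,240:400,::-1],None,fx=4,fy=4))
E
```

```text
False
9.475 [ 0.6403 -0.0229  0.1169] 0.2682108284382834 [-5.4324  1.1171 -2.3826] [ 0.0904  1.3026 -0.0475]
scene [322.0098 260.1956] [321.7462 231.1497] hole [322.3983 262.8078]
wrist [322.3616 210.5993] [322.0868 262.1309] hole [323.3529 206.9745]
```

View pics/s5z.png

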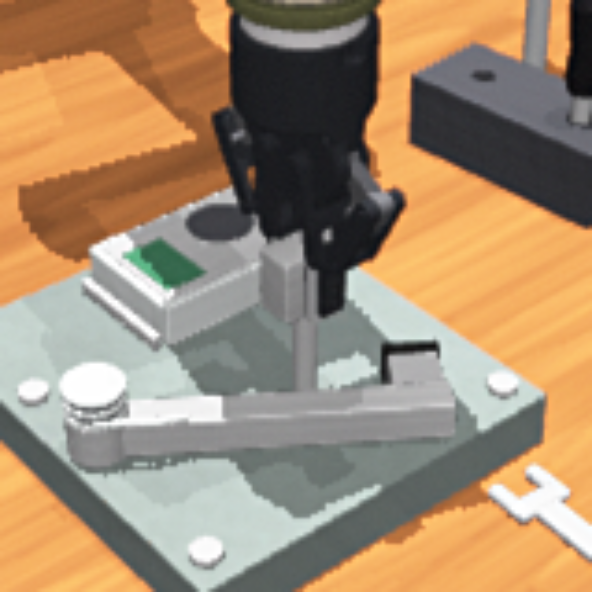

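View pics/w5z.png

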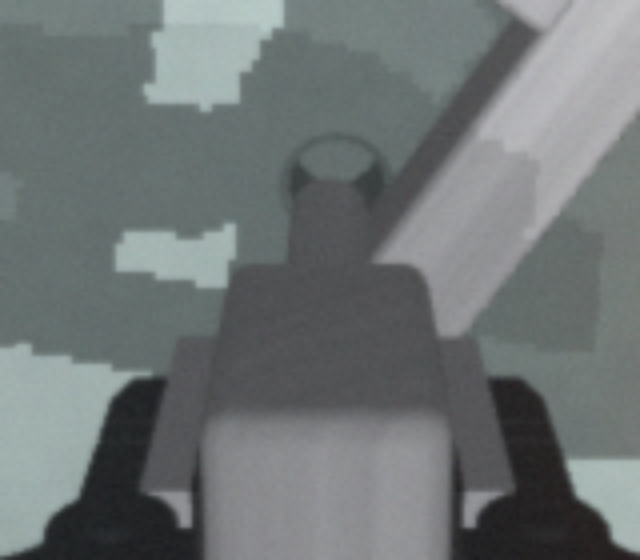

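In the wrist view the hole rim is centred at about (323.4,205.6), and the shank is at (322.5, about 210). The arm is open against the shank. The tip is roughly 1 mm off in both x and y, so I'll trim that and insert with a guard.

```bash
python3 - <<'E'
from h import *
from bench import env,kinematics,monitor,eyes
env.movel((.6420,-.0222,.112),velocity=.04)
s=monitor.sense();print(s["position"],s["contact_force"])
print(env.movel((.6420,-.0222,.0775),velocity=.04,guard=12))
s=monitor.sense();print(s["clock"],s["position"],s["finger_gap"],s["contact_force"],s["ft_torque"])
d={}
for n in ["scene","wrist"]:
    f=eyes.grab_frame(n);d[n]=f;cv2.imwrite(f"pics/{n}6.png",f["frame"][:,:,::-1])
cv2.imwrite("pics/s6z.png",cv2.resize(d["scene"]["frame"][150:310,240:400,::-1],None,fx=3.7,fy=3.7))
E
```

```text
[ 0.6414 -0.0215  0.1109] [-3.0868  4.1345 -5.1747]
True
10.625 [ 0.6418 -0.0219  0.0803] 0.269799396327813 [-1.4952  1.1887  5.1629] [0.0743 0.1563 0.0946]
```

View pics/s6z.png

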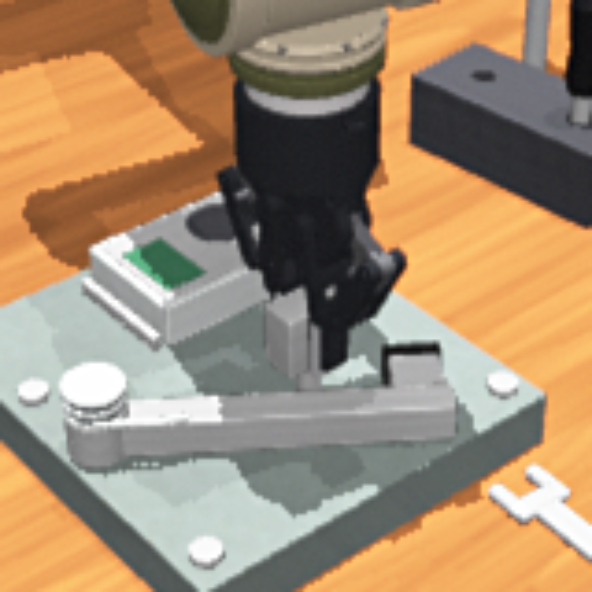

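View pics/wrist6.png

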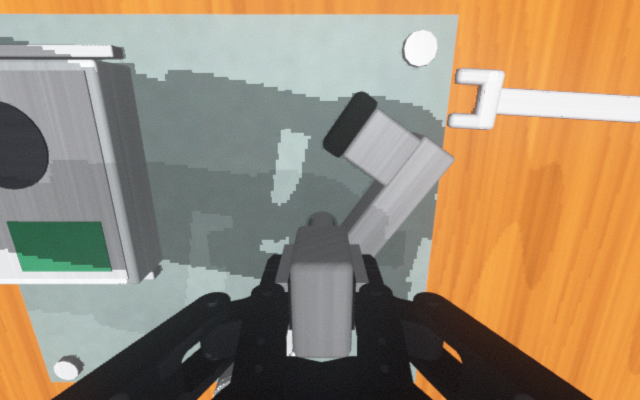

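It stopped on contact at TCP z = 0.0803, and I predicted home at 0.080. A firmer press will confirm it's bottomed before I release and retreat.

```bash
python3 - <<'E'
from h import *
from bench import env,kinematics,monitor,eyes
print(env.movel((.6418,-.0222,.075),velocity=.03,guard=18))
s=monitor.sense();print(s["clock"],s["position"],s["contact_force"])
env.movel(s["position"]+[0,0,.0008],velocity=.02)
env.release()
s=monitor.sense();print(s["clock"],s["position"],s["contact_force"],s["finger_gap"])
env.movel((s["position"][0],s["position"][1],.2),velocity=.12)
env.hold(.2)
d={}
for n in ["scene","wrist","top"]:
    f=eyes.grab_frame(n);d[n]=f;cv2.imwrite(f"pics/{n}7.png",f["frame"][:,:,::-1])
import pickle;pickle.dump(d,open("f7.pkl","wb"))
for n in d:
    print(n,[proj(d[n],(.641,-.0222,z)) for z in (.082,.122)])
cv2.imwrite("pics/s7z.png",cv2.resize(d["scene"]["frame"][150:310,240:400,::-1],None,fx=3.7,fy=3.7))
print(monitor.sense()["clock"])
E
```

```text
True
10.9333 [ 0.6432 -0.0223  0.0801] [0.6292 0.9347 4.7747]
11.8333 [ 0.6433 -0.0224  0.0809] [-0.2354  0.061  -0.7928] 1.0012152581836162
scene [array([322.3625, 245.6035]), array([322.2317, 229.9456])]
wrist [array([319.9412, 193.5653]), array([319.4253, 208.9776])]
top [array([349.7497, 153.9736]), array([350.6004, 150.0453])]
13.325
```

View pics/s7z.png

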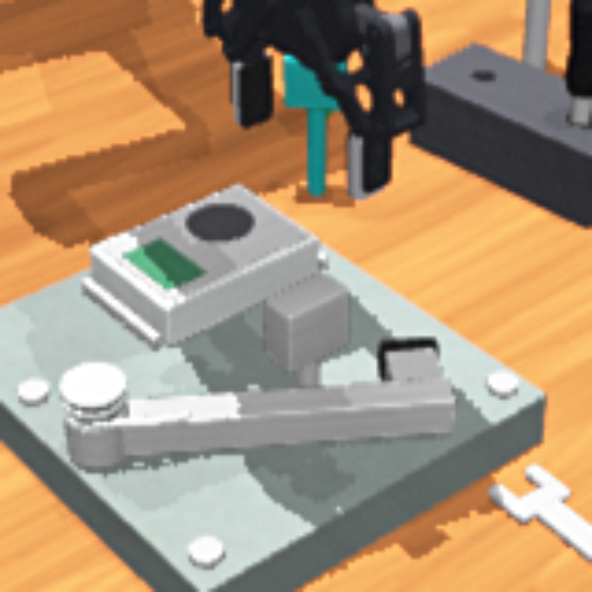

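View pics/wrist7.png

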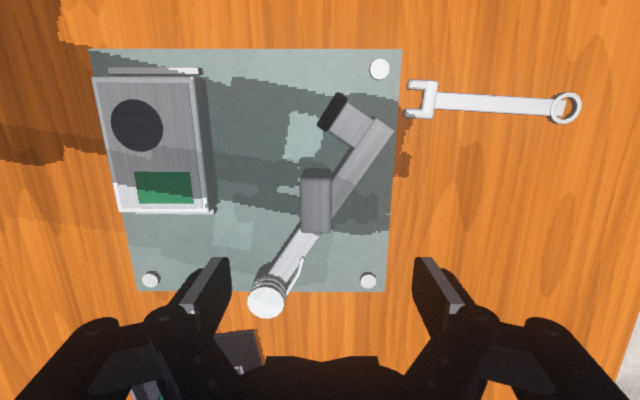

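The arm is resting on the pin, the pin is standing and the casing is in its nest. I'll check the seat height and tilt numerically.

```bash
python3 - <<'E'
import pickle
from h import *
d=pickle.load(open("f7.pkl","rb"))
a=cv2.resize(d["wrist"]["frame"][155:245,280:360,::-1],None,fx=5,fy=5,interpolation=cv2.INTER_CUBIC)
b=cv2.resize(d["scene"]["frame"][215:265,300:345,::-1],None,fx=8,fy=8,interpolation=cv2.INTER_CUBIC)
h=max(a.shape[0],b.shape[0]);a=cv2.copyMakeBorder(a,0,h-a.shape[0],0,0,0);b=cv2.copyMakeBorder(b,0,h-b.shape[0],0,0,0)
cv2.imwrite("pics/ck.png",np.hstack([a,b]))
E
```

```text
(no output)
```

View pics/ck.png

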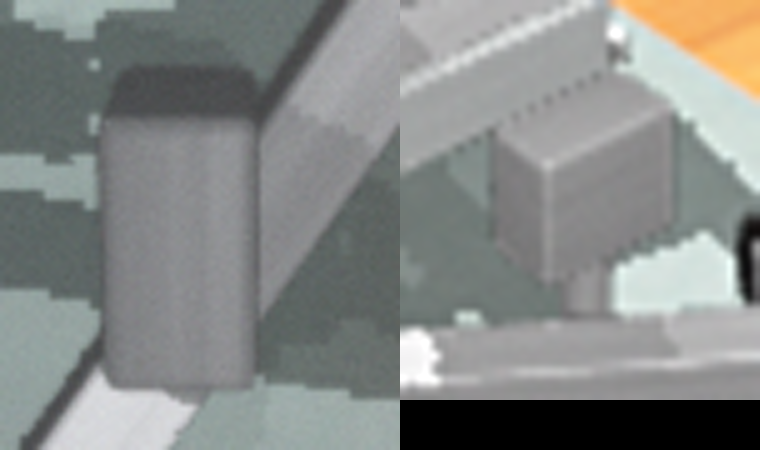

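View pics/top7.png

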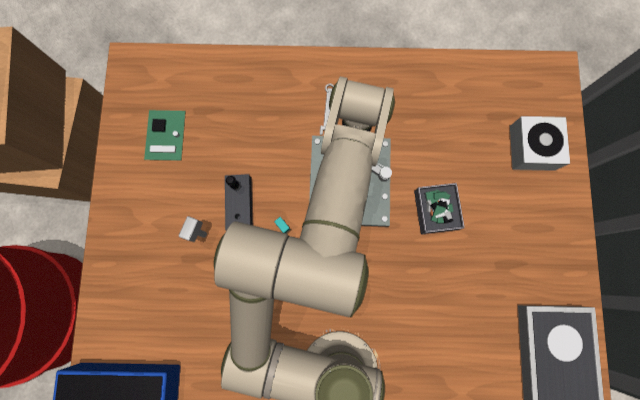

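```bash
python3 - <<'E'
import pickle
from h import *
d=pickle.load(open("f7.pkl","rb"));w,s=d["wrist"],d["scene"]
X=[]
for a,b in [((252,386),(148,163)),((257,118),(270,105)),((107,386),(97,128))]:
    x,e1,e2=tri(w,unz(a,(280,155),5),s,unz(b,(300,215),8));X.append(x);print(x,e1,e2)
X=np.array(X);print("centre",(X[1]+X[2])/2, np.linalg.norm(X[1]-X[0]),np.linalg.norm(X[2]-X[0]))
n=np.cross(X[1]-X[0],X[2]-X[0]);n/=np.linalg.norm(n);print(n)
# near vertical edge bottom in scene
for z in(.117,.122,.127): print(z,ray(w,unz((180,253),(280,155),5),z),ray(s,unz((183,118),(300,215),8),z))
# clamp end-of-bar angle
E
```

```text
[ 0.649  -0.0401  0.1226] [ 0.3733 -0.3387] [-0.0865 -0.0274]
[0.6494 0.0006 0.1214] [-0.4849  0.4596] [0.1099 0.021 ]
[ 0.6276 -0.0396  0.1217] [ 1.2598 -1.1122] [-0.2796 -0.1099]
centre [ 0.6385 -0.0195  0.1215] 0.04078753788976756 0.02136484895957989
[-0.045   0.0307  0.9985]
0.117 [ 0.6381 -0.0209  0.117 ] [ 0.6343 -0.016   0.117 ]
0.122 [ 0.6382 -0.0192  0.122 ] [ 0.6396 -0.0205  0.122 ]
0.127 [ 0.6384 -0.0175  0.127 ] [ 0.6449 -0.0249  0.127 ]
```

The grip top measures 0.122 m, exactly the fully-home height. It's within about 3° of upright, which fits the hole play. The casing is in its nest and the driver is in the stand (top view 233,182). Handing in.

```bash
python3 - <<'E'
from bench import job,monitor
print(job.hand_in(),monitor.sense()["clock"])
E
```

```text
the job is handed in; nothing more can be done
the job is handed in; nothing more can be done
```

The job is done and handed in. I took the small grey pin out of the stand, lowered it into the gap and swept the clamp arm open with it. I then seated the pin in the fixture hole, let go, and backed off. The clock read about 13 s of the 45 s allowed at my last reading before hand-in.

My last checks, from pictures taken about 1.5 s after release:
- **Seating:** the pin's grip top measures 0.1215–0.122 m above the bench, and fully home is 0.122 m. The downward push stopped at the predicted height twice (TCP 0.0803 and 0.0801 m, expected 0.080 m).
- **Upright:** two camera views put the pin about 3° off vertical. That is about what the 2 mm of play around the shank allows, and close to the measuring error.
- **Clamp arm:** it rests on the pin's shank, open, and did not snap back.
- **Other parts:** the casing is in its nest, the driver is in the stand, and the gripper is clear above everything.

No check failed. The camera estimates of the hole position differed by 1–3 mm, so I moved the pin about 1 mm using the wrist view just before inserting it.

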